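# Press the proud tube home in the heating block

### The job

One of the six capped tubes in the heating block was not pushed in and stands higher than the others. With the fingertips press gently down on its cap until the tube is fully home, level with its neighbours, then withdraw. Do not pinch or pull the tube, and touch nothing else: the other tubes, the block, the microscope and the things round it stay as they are.

Things in the scene. Friction and masses are not known exactly. Their poses are not given: they have to be found in the camera images.
- block: Heating block fixed on the worktop: grey housing 130 (x) x 170 (y) x 40 mm high, aluminium block 106 x 152 mm on it, top face 56 mm above the worktop; dark display and knob on its -x side. Origin: centre of its underside. Holds six identical capped tubes upright in two rows of three, axes at its x = -24, +24 mm, y = -48, 0, +48 mm; which place holds which tube varies.
- proud_tube: The one tube not pushed home, standing 12 to 20 mm higher than the others. 90 mm long, 14 mm barrel; round flat-topped cap 16 mm across and 18 mm tall. Origin: centre of its lower end, z up, so the cap top is 90 mm above the origin. Fully home, the cap top is 104 mm above the worktop, level with the others. It slides only along z, held by a 2.5 N collar wherever left; hard stop at home.
- tube_2: One of the five identical capped tubes that are already fully home (90 mm long, cap 16 mm across, cap top 104 mm above the worktop), to be left alone. Origin: centre of its lower end, 14 mm above the worktop.
- tube_3: One of the five identical capped tubes that are already fully home (90 mm long, cap 16 mm across, cap top 104 mm above the worktop), to be left alone. Origin: centre of its lower end, 14 mm above the worktop.
- tube_4: One of the five identical capped tubes that are already fully home (90 mm long, cap 16 mm across, cap top 104 mm above the worktop), to be left alone. Origin: centre of its lower end, 14 mm above the worktop.
- tube_5: One of the five identical capped tubes that are already fully home (90 mm long, cap 16 mm across, cap top 104 mm above the worktop), to be left alone. Origin: centre of its lower end, 14 mm above the worktop.
- tube_6: One of the five identical capped tubes that are already fully home (90 mm long, cap 16 mm across, cap top 104 mm above the worktop), to be left alone. Origin: centre of its lower end, 14 mm above the worktop.
- buffer_bottle: Loose small white bottle with a screw cap, 33 mm across, 60 mm tall, standing beside the block on its -y side; bystander. Origin: centre of its underside.
- sample_cup: Loose sample cup with a broad screw lid, 58 mm across, 62 mm tall, standing beside the block on its +y side; bystander. Origin: centre of its underside.
- marker: Loose black marker pen 138 mm long, 17 mm thick, lying behind the block (+x side); bystander. Origin: centre of its underside, y along the pen.
- microscope: Heavy fixed microscope on the worktop, -y of the block, never moves: an obstacle from x 0.28 to 0.61, y -0.19 to -0.01, up to z 0.36 m. Origin: centre of its underside. An arm coming from the right passes over it (tips above z 0.38) or nearer the base; wall cabinets hang beyond x = 0.62 from z = 0.50 m up, so draw the arm in before swinging across.

How it is judged:
By the outcome, as a careful person would: the job done as asked, in the order asked, and still so for the second after the job is handed in, with the robot touching nothing.
It also fails if it takes over 32 s, if anything falls off the work surface, if the arm or the gripper's body presses on something with over 40 N, if the wrist force passes 120 N, or if a joint passes its speed limit or range.

### The arm

A 6-joint arm with a two-finger parallel gripper is mounted at the origin on a cart in front of the work surface, level with it; the furniture and walls round the work are solid. World frame = base frame: x ahead of the robot, y to its left, z up, the work surface at z = 0. Lengths are in m, angles in degrees, forces in N, time in s.
With the tool pointing down it reaches from about 0.3 to 0.75 m from the base axis. Payload 8.5 kg.
Tool frame: the origin (TCP) lies between the finger pads, 19 mm behind the fingertips; this is the grasp point; z points along the fingers, y is the line along which they close (so a half turn about z gives the same grasp; the last joint's range is limited). The gripper opens to 85 mm and grips with 20 to 120 N. Pads are 22 mm wide; open, the fingers measure 114 mm over their backs; the gripper's body (76 mm by 85 mm) begins 54 mm behind the grasp point. The pads swing forward as they close: fully open they stand 13 mm farther back than shut.
Start: joints at [57.221, 21.807, 74.336, -0, 83.858, -12.336], TCP at [0.192, 0.515, 0.25] pointing down, gripper open.
Joint ranges: [-178.18, 178.18], [-50.72, 133.34], [12.68, 142.11], [-81.47, 261.47], [9.98, 163.14], [-165.26, 165.26]. Speed limits (degrees/s): [136.94, 136.94, 180, 180, 180, 180].

### API

Orientations are given as a 3x3 rotation matrix whose columns are the frame's x, y, z axes.
In Python, from rig import env, optics, spotter gives the robot as it stands.
- The arm moves only by the shell command python3 -m crank 'ROWS' [FORCE]. ROWS is JSON, one flat list of numbers, 5 for each row, row after row: the finger opening in cm, from 0 to 8.54, then the shift along the tool's x, y, z in cm, then the turn about the tool's z in rad. A call has exactly 8 rows; each row shifts and turns the commanded pose from where the row before left it, along the tool's axes as they then stand; what a row does not reach is not made up. A row lasts 1/12 s, in which the tool goes at most 41.7 mm and 7.16 degrees, less where a joint would pass 70% of its speed; a pose out of reach is approached as far as the arm can. A call is refused whole if a number of a shift passes 4.17 or a number of a turn 0.125, either way. A call with a gripper value outside its range is refused whole. The fingers move at their own pace and stop on an object; FORCE is the grip in N (left out, the last holds). Time passes only in rows, so rows that do not move let the fingers close, or fill a call up. It gives the time, the measured TCP pose, the force, the opening and the grip force at its end, in the units of the state.
- env.observe(): the state, without advancing time (a new reading comes with each control period).
- optics.get_image(name): name is "side" or "top" or "wrist"; returns a dict with "color" (384x512x3 uint8, red, green, blue), "intrinsics" (3x3 intrinsics, pixels), "distortion" ([k1, k2, p1, p2, k3] as OpenCV has them; the pictures are not rectified), "pose" (4x4, takes a point from camera to world coordinates). Camera axes: x right, y up, looking along -z (the intrinsics and any distortion apply to the point x, -y, -z); pixel columns grow to the right and rows downward; lengths in m; the calibration is good to about 2 mm. A picture is of the moment at which its call begins. There is no depth.
- env.close_job(): hands the job in; it is judged then, once.
Trained networks look in a picture, given as the dict that the camera call returned (one of the last four; its "shot" number tells which), for a name from the list of things; names that differ only in an ending like _2 or _b are one class to them, and where a whole thing is asked for, a point or a joint stands for the part that bears it (a point fixed in the world has none). Each returns a list of dicts, best first, with "score" (0 to 1); they miss things now and then, are a little off and sometimes report something else, mostly with a low value. They report only what shows in the picture. A call takes as long as a camera call.
- spotter.look_for(picture, query): "at" ([column, row] as shares, 0 to 1, of the picture: columns of its width, rows of its height, amid what is visible of it).
The state is a dict: "time_s": time; "q": joint angles; "qvel": joint speeds; "joint_efforts": joint torques, N m; "position": TCP position; "tool_rot": TCP orientation; "ft_force": force on the tool from outside, world axes, zero at the start; "wrist_torque": the same for the moment, N m; "grip_width": finger opening in m; "gripper_force": force on a finger pad.
Only numpy, scipy, OpenCV 4.12 (cv2) and the standard library are available. Lean on these libraries where they do the work, as an engineer would, in place of code of your own. Each camera call takes 0.05 s, during which the arm holds its last target. There are 200 camera calls.

## Working session

There is one attempt and no reset: what is moved stays moved. The work goes in short steps, Python scripts to look and compute and a shell command to move; the robot and the scene stay as the last step left them, time stands still between calls to the robot, and variables do not carry over. Pictures are saved under pics/ and viewed, at most 10 in all, crops included, and the job is handed in when it is done.

```bash
mkdir -p pics
cat > h.py <<'E'
import numpy as np, cv2
from rig import env, optics, spotter
def ray(p,uv):
    u=cv2.undistortPoints(np.array([[uv]],float),np.array(p["intrinsics"]),np.array(p["distortion"]))[0,0]
    T=np.array(p["pose"]); d=T[:3,:3]@np.array([u[0],-u[1],-1]); return T[:3,3],d
def onz(p,uv,z):
    o,d=ray(p,uv); return o+d*(z-o[2])/d[2]
def proj(p,X):
    T=np.array(p["pose"]); c=T[:3,:3].T@(np.array(X)-T[:3,3]); c=c*[1,-1,-1]
    return cv2.projectPoints(c.reshape(1,1,3),np.zeros(3),np.zeros(3),np.array(p["intrinsics"]),np.array(p["distortion"]))[0].ravel()
E
python3 - <<'E'
from h import *
np.set_printoptions(precision=4,suppress=True)
s=env.observe(); print(s["position"],np.array(s["tool_rot"]),s["ft_force"],s["time_s"])
for n in("top","side"):
    p=optics.get_image(n); cv2.imwrite(f"pics/{n}1.png",p["color"][:,:,::-1])
    print(n,np.array(p["pose"])[:3,3])
    for q in("block","proud_tube","tube_2"):
        for r in spotter.look_for(p,q)[:7]:
            uv=np.array(r["at"])*[512,384]; print(q,round(r["score"],2),uv,onz(p,uv,.104))
E
```

```text
[0.192  0.5151 0.2494] [[-0.937   0.3492 -0.0008]
 [ 0.3492  0.937  -0.0012]
 [ 0.0003 -0.0014 -1.    ]] [-0.1004 -0.1835 -0.4134] 0.0
top [0.4207 0.1571 0.9497]
block 0.94 [235.9808 203.7888] [0.4961 0.1753 0.104 ]
tube_2 0.5 [213.4016 189.1968] [0.526  0.2207 0.104 ]
tube_2 0.43 [255.6928 188.8128] [0.5262 0.1354 0.104 ]
tube_2 0.43 [209.7152 211.2   ] [0.4816 0.2281 0.104 ]
tube_2 0.39 [257.6896 213.312 ] [0.4766 0.1319 0.104 ]
side [-0.1859  0.4657  0.4106]
block 0.72 [235.008  210.0864] [0.3529 0.246  0.104 ]
proud_tube 0.57 [242.8928 183.2064] [0.4453 0.1936 0.104 ]
tube_2 0.73 [210.7904 176.9856] [0.4925 0.2391 0.104 ]
tube_2 0.69 [231.2192 172.992 ] [0.4975 0.196  0.104 ]
tube_2 0.69 [263.68   181.0176] [0.4411 0.1536 0.104 ]
tube_2 0.47 [215.9104 187.584 ] [0.4443 0.2459 0.104 ]
tube_2 0.42 [251.5968 172.6848] [0.4855 0.1584 0.104 ]
```

Run:
```python
import cv2,numpy as np
t=cv2.imread("pics/top1.png")[140:270,160:320]; s=cv2.imread("pics/side1.png")[120:280,140:340]
cv2.imwrite("pics/c1.png",np.vstack([cv2.resize(t,(369,300),interpolation=2),cv2.resize(s,(369,295),interpolation=2)])) 
cv2.imwrite("pics/c1.png",np.hstack([cv2.resize(t,(400,325),interpolation=2),cv2.resize(s,(400,325),interpolation=2)]))
```

```text
(no output)
```

View pics/c1.png

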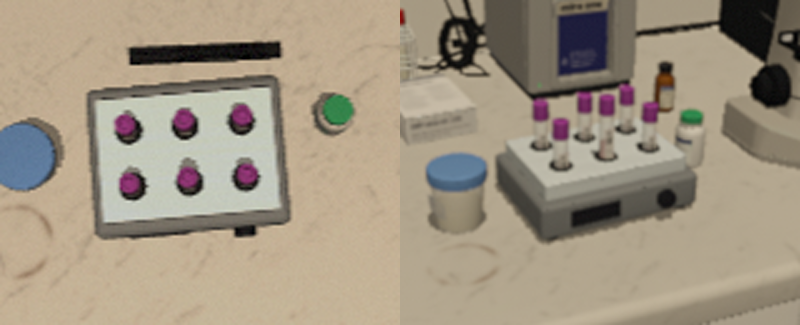

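View pics/top1.png

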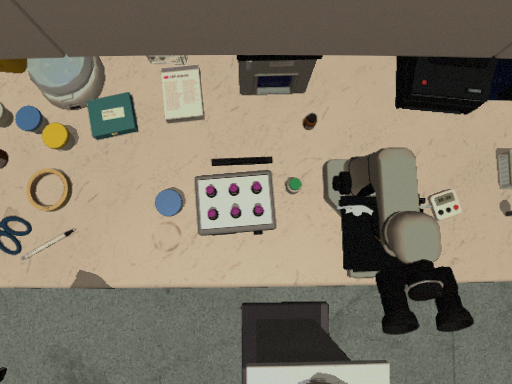

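View pics/side1.png

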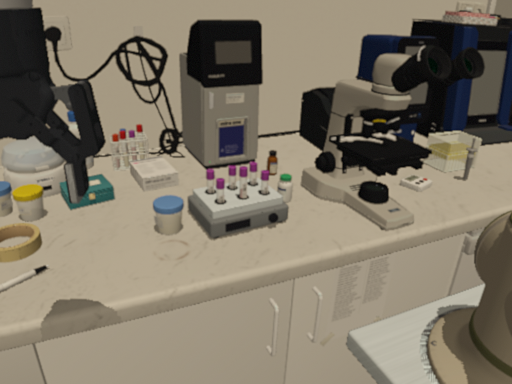

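The top view shows six purple caps at about columns 210–259, rows 188–213. In the side view the front-row middle tube (about 243,172) stands above its neighbours, so it is the proud one. Next I fit the block pose to the cap centroids in both views.

```bash
cat > fit.py <<'E'
from h import *
from scipy.optimize import least_squares
def caps(p):
    h=cv2.cvtColor(p["color"],cv2.COLOR_RGB2HSV); m=cv2.inRange(h,(140,90,50),(172,255,255))
    n,l,s,c=cv2.connectedComponentsWithStats(m); return [(c[i],s[i]) for i in range(1,n) if s[i][4]>=12]
a=np.linspace(0,2*np.pi,24,endpoint=False)
def cen(p,x,y,top):
    pts=[proj(p,[x+.008*np.cos(t),y+.008*np.sin(t),z]) for t in a for z in(top,top-.018)]
    M=cv2.moments(cv2.convexHull(np.array(pts,np.float32))); return np.array([M["m10"],M["m01"]])/M["m00"]
G=[(i,j) for i in(-.024,.024) for j in(-.048,0,.048)]
def model(p,v,k):
    c,s=np.cos(v[2]),np.sin(v[2])
    return np.array([cen(p,v[0]+c*i-s*j,v[1]+s*i+c*j,.104+(v[3] if n==k else 0)) for n,(i,j) in enumerate(G)])
E
python3 - <<'E'
from fit import *
np.set_printoptions(precision=4,suppress=True)
P={n:optics.get_image(n) for n in("top","side")}
C={}
for n,p in P.items():
    cs=caps(p); pr=model(p,[.5,.178,np.radians(3),.015],1)
    print(n,[(c.round(1),s[4]) for c,s in cs])
    b=[x[0] for x in cs]; C[n]=np.array([min(b,key=lambda q:np.linalg.norm(q-r)) for r in pr]); print(pr.round(1).tolist(),C[n].round(1).tolist())
for k in range(6):
  for names in(("top",),("side",),("top","side")):
    f=lambda v:np.concatenate([(model(P[n],v,k)-C[n]).ravel() for n in names])
    r=least_squares(f,[.5,.178,.05,.015]); v=r.x; print(k,names,v,r.cost)
    i,j=G[k];c,s=np.cos(v[2]),np.sin(v[2]); print("   tube",v[0]+c*i-s*j,v[1]+s*i+c*j)
E
```

```text
top [(array([256.3, 186. ]), np.int32(58)), (array([233.2, 187.8]), np.int32(58)), (array([209.6, 189.6]), np.int32(54)), (array([234.8, 210.7]), np.int32(59)), (array([258.3, 209.4]), np.int32(55)), (array([211.5, 213. ]), np.int32(58))]
[[259.1, 212.6], [235.2, 213.5], [211.7, 215.5], [257.6, 189.2], [234.1, 190.5], [210.5, 191.9]] [[258.3, 209.4], [234.8, 210.7], [211.5, 213.0], [256.3, 186.0], [233.2, 187.8], [209.6, 189.6]]
side [(array([131.2, 133.3]), np.int32(27)), (array([252.8, 166.1]), np.int32(68)), (array([232. , 169.4]), np.int32(69)), (array([243. , 171.4]), np.int32(68)), (array([209.9, 173.2]), np.int32(72)), (array([264.8, 174.6]), np.int32(63)), (array([220. , 183.2]), np.int32(70))]
[[266.7, 176.2], [244.9, 172.8], [221.5, 184.2], [255.5, 167.8], [234.2, 171.3], [211.8, 174.9]] [[264.8, 174.6], [243.0, 171.4], [220.0, 183.2], [252.8, 166.1], [232.0, 169.4], [209.9, 173.2]]
0 ('top',) [0.505  0.1799 0.0668 0.0606] 3.2687438186233138
   tube 0.48421475475551534 0.13038813770332475
0 ('side',) [ 0.5155  0.176   0.1181 -0.0048] 19.792450850651026
   tube 0.49731642718
[... 1107 characters left out ...]
51495188814 0.1326892050468071
4 ('top',) [ 0.5059  0.1796  0.0681 -0.0041] 0.21745839744247872
   tube 0.5298705289400703 0.18122354205361485
4 ('side',) [ 0.5122  0.1764  0.0781 -0.0003] 21.662483951899787
   tube 0.5361545257731152 0.17830305303184257
4 ('top', 'side') [0.5069 0.1793 0.0584 0.0012] 29.950030789439385
   tube 0.5308765794041043 0.18075108845285504
5 ('top',) [0.5058 0.1795 0.0668 0.0032] 0.29217923268729956
   tube 0.5265430806464433 0.22903278260652188
5 ('side',) [ 0.5163  0.1757  0.0733 -0.0022] 20.71643990769304
   tube 0.5367679119699024 0.22533035601800827
5 ('top', 'side') [0.507  0.179  0.0863 0.0016] 29.35746436574229
   tube 0.5268066775187892 0.22893916869839775
```

```bash
python3 -m crank '[0,-2.4,-1.3,0,0, 0,-2.4,-1.3,0,0, 0,-2.4,-1.3,0,0, 0,-2.4,-1.3,0,0, 0,-2.4,-1.3,0,0, 0,-2.4,-1.3,0,0, 0,-2.4,-1.3,0,0, 0,-2.4,-1.3,0,0]' 20
python3 -m crank '[0,-2.4,-1.3,0,0, 0,-2.4,-1.3,0,0, 0,-2.4,-1.3,0,0, 0,-2.4,-1.3,0,0, 0,-2.4,-1.3,0,0, 0,-2.4,-1.3,0,0, 0,-2.4,-1.3,0,0, 0,0,0,0,0]'
python3 - <<'E'
from fit import *
s=env.observe(); R=np.array(s["tool_rot"]); p=np.array(s["position"]); print(p,R.round(4).tolist(),s["ft_force"],s["grip_width"])
print("to go cm",R.T@(np.array([.482,.1777,.155])-p)*100)
E
```

```text
time_s: 1.17
position: [0.3364, 0.3497, 0.2502]
tool_rot: [[-0.937, 0.349, 0.0], [0.349, 0.937, 0.0], [-0.0, 0.0, -1.0]]
ft_force: [0.2, -0.1, 0.2]
grip_width: -0.0004
gripper_force: 0.0
time_s: 1.83
position: [0.4639, 0.204, 0.2498]
tool_rot: [[-0.936, 0.353, 0.001], [0.353, 0.936, -0.001], [-0.001, -0.001, -1.0]]
ft_force: [-0.1, 0.3, 0.0]
grip_width: -0.0002
gripper_force: 0.0
[0.46393419 0.20397704 0.24980086] [[-0.9357, 0.3528, 0.0009], [0.3528, 0.9357, -0.0009], [-0.0012, -0.0005, -1.0]] [-0.07747255  0.2719006   0.00187005] -0.00021195531295551082
to go cm [-2.60629529 -1.81635212  9.48412753]
```

```bash
python3 -m crank '[0,-1.3,-0.9,0,0, 0,-1.3,-0.9,0,0, 0,0,0,2.5,0, 0,0,0,2.5,0, 0,0,0,2.5,0, 0,0,0,1.5,0, 0,0,0,0,0, 0,0,0,0,0]'
python3 - <<'E'
from fit import *
s=env.observe(); R=np.array(s["tool_rot"]); p=np.array(s["position"]); print(p,R.round(4).tolist(),s["ft_force"])
T={}
for n in("wrist","side"):
    q=optics.get_image(n); T[n]=cv2.resize(q["color"][:,:,::-1] if n=="wrist" else q["color"][110:230,160:320,::-1],(400,300),interpolation=2)
    c=[(a.round(1).tolist(),int(b[4])) for a,b in caps(q)]; print(n,c)
    print(model(q,[.506,.1795,.07,.0158],1).round(1).tolist())
    print("tip",proj(q,p+R@[0,0,.019]),"tube top",proj(q,[.482,.1777,.12]))
cv2.imwrite("pics/c2.png",np.hstack([T["wrist"],T["side"]]))
E
```

```text
time_s: 2.5
position: [0.4792, 0.1812, 0.1601]
tool_rot: [[-0.937, 0.349, -0.001], [0.349, 0.937, -0.0], [0.001, -0.0, -1.0]]
ft_force: [0.1, 0.1, 0.6]
grip_width: -0.0
gripper_force: 0.0
[0.47921851 0.18122573 0.16011759] [[-0.9371, 0.349, -0.0008], [0.349, 0.9371, -0.0001], [0.0008, -0.0004, -1.0]] [0.09424978 0.13824226 0.64687694]
wrist [([314.1, 196.7], 278), ([251.6, 225.0], 196), ([336.5, 249.6], 469), ([194.2, 247.8], 180), ([184.8, 252.2], 13), ([284.7, 263.9], 18)]
[[192.6, 243.7], [250.3, 228.9], [312.3, 193.7], [221.2, 292.2], [276.3, 271.0], [334.5, 248.2]]
tip [253.56743371 244.65222629] tube top [249.9853583 234.2282165]
side [([131.2, 133.3], 27), ([252.9, 166.3], 63), ([231.8, 169.6], 66), ([243.0, 171.5], 66), ([209.8, 173.3], 70), ([264.8, 174.8], 61), ([219.8, 183.5], 71)]
[[264.7, 175.0], [243.1, 171.4], [220.0, 183.2], [253.2, 166.7], [232.2, 170.3], [210.1, 174.1]]
tip [242.35286967 157.10898751] tube top [243.27911892 166.87857843]
```

View pics/c2.png

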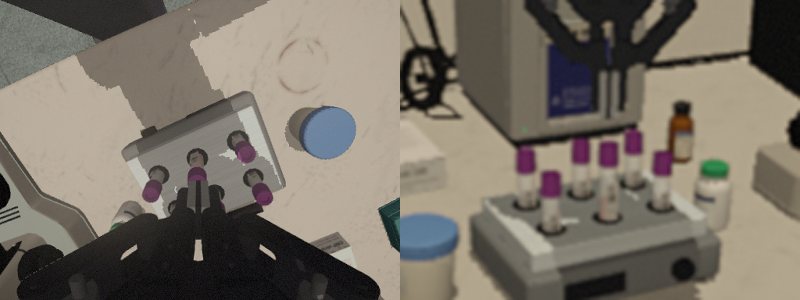

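The proud tube is directly below the closed fingertips: wrist (250,225), side tip (242,157) above the cap (243,171). I correct a few millimetres sideways, then go down.

```bash
python3 -m crank '[0,-0.38,-0.23,0,0, 0,0,0,0.5,0, 0,0,0,0.5,0, 0,0,0,0.4,0, 0,0,0,0.2,0, 0,0,0,0.2,0, 0,0,0,0.2,0, 0,0,0,0,0]'
python3 -c "
from h import *
s=env.observe();print(s['position'],s['ft_force'])"
```

```text
time_s: 3.27
position: [0.482, 0.1774, 0.1396]
tool_rot: [[-0.937, 0.349, -0.001], [0.349, 0.937, -0.0], [0.001, -0.0, -1.0]]
ft_force: [0.6, -0.2, 0.2]
grip_width: -0.0
gripper_force: 0.0
[0.4820141  0.17744952 0.13964064] [ 0.58745303 -0.16041     0.24732045]
```

```bash
python3 -m crank '[0,0,0,0.15,0, 0,0,0,0.15,0, 0,0,0,0.15,0, 0,0,0,0.15,0, 0,0,0,0.15,0, 0,0,0,0.15,0, 0,0,0,0.15,0, 0,0,0,0,0]'
```

```text
time_s: 3.93
position: [0.4821, 0.1774, 0.1292]
tool_rot: [[-0.937, 0.349, -0.0], [0.349, 0.937, -0.0], [0.0, -0.0, -1.0]]
ft_force: [0.2, 0.7, 0.3]
grip_width: 0.0
gripper_force: 0.0
```

```bash
cat > chk.py <<'E'
from fit import *
import sys
s=env.observe(); R=np.array(s["tool_rot"]); p=np.array(s["position"]); print(p,s["ft_force"])
q=optics.get_image("side")
print([(a.round(1).tolist(),int(b[4])) for a,b in caps(q)])
for d in(0,.004,.008,.0158): print(d,model(q,[.506,.1795,.07,d],1)[1].round(1))
print("tip",proj(q,p+R@[0,0,.019]))
cv2.imwrite(sys.argv[1],cv2.resize(q["color"][130:230,180:300,::-1],(720,600),interpolation=2))
E
python3 chk.py pics/c3.png
```

```text
[0.48210701 0.17743721 0.12919487] [0.16600407 0.68954617 0.34848579]
[([131.2, 133.3], 27), ([253.2, 166.4], 56), ([231.9, 169.6], 67), ([209.8, 173.3], 70), ([264.8, 174.7], 62), ([243.0, 176.9], 59), ([219.8, 183.6], 70)]
0 [242.9 179. ]
0.004 [243.  177.1]
0.008 [243.  175.2]
0.0158 [243.1 171.4]
tip [243.28029003 171.63067925]
```

View pics/c3.png

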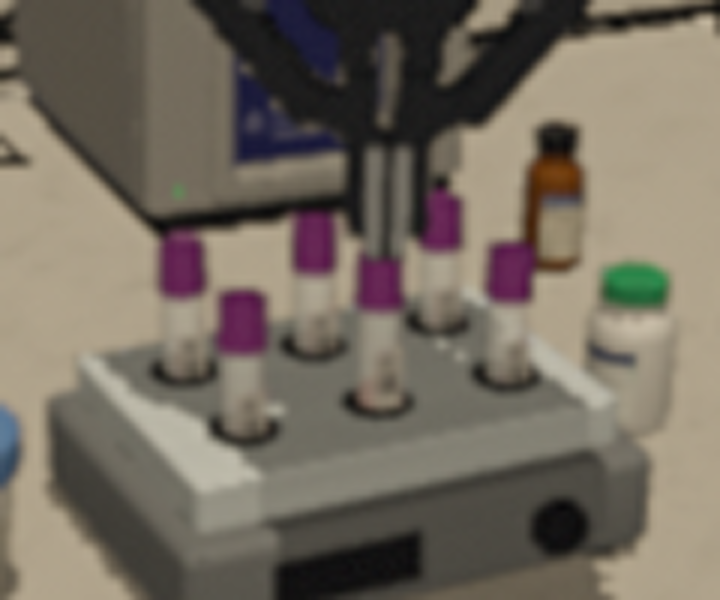

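The tips are centred on the cap, and the tube has gone down to about 243,177. About 5 mm remains.

```bash
python3 -m crank '[0,0,0,0.1,0, 0,0,0,0.1,0, 0,0,0,0.1,0, 0,0,0,0.1,0, 0,0,0,0.05,0, 0,0,0,0.05,0, 0,0,0,0,0, 0,0,0,0,0]'
```

```text
time_s: 4.65
position: [0.4821, 0.1775, 0.1244]
tool_rot: [[-0.937, 0.349, -0.0], [0.349, 0.937, 0.0], [0.0, -0.0, -1.0]]
ft_force: [1.3, 0.4, 0.8]
grip_width: -0.0
gripper_force: 0.5
```

```bash
python3 -m crank '[0,0,0,0.05,0, 0,0,0,0.05,0, 0,0,0,0.05,0, 0,0,0,0,0, 0,0,0,0,0, 0,0,0,0,0, 0,0,0,0,0, 0,0,0,0,0]'
```

```text
time_s: 5.32
position: [0.4822, 0.1775, 0.1232]
tool_rot: [[-0.937, 0.349, 0.0], [0.349, 0.937, 0.0], [-0.0, 0.0, -1.0]]
ft_force: [-1.0, -0.6, 5.5]
grip_width: -0.0001
gripper_force: 2.6
```

```bash
python3 -m crank '[0,0,0,0.05,0, 0,0,0,0.04,0, 0,0,0,0,0, 0,0,0,0,0, 0,0,0,0,0, 0,0,0,0,0, 0,0,0,0,0, 0,0,0,0,0]'
```

```text
time_s: 5.98
position: [0.4825, 0.1775, 0.1231]
tool_rot: [[-0.937, 0.349, 0.002], [0.349, 0.937, 0.0], [-0.001, 0.001, -1.0]]
ft_force: [-3.0, -0.4, 11.6]
grip_width: -0.0
gripper_force: 6.0
```

The force rises to 11.6 N with z stationary at 0.123, which is the hard stop. I withdraw straight up, keeping the fingers shut.

```bash
python3 -m crank '[0,0,0,-0.3,0, 0,0,0,-0.5,0, 0,0,0,-1.5,0, 0,0,0,-2.5,0, 0,0,0,-2.5,0, 0,0,0,-2.5,0, 0,0,0,-2,0, 0,0,0,0,0]'; python3 -m crank '[0,0,0,0,0, 0,0,0,0,0, 0,0,0,0,0, 0,0,0,0,0, 0,0,0,0,0, 0,0,0,0,0, 0,0,0,0,0, 0,0,0,0,0]'; python3 chk.py pics/c4.png
```

```text
time_s: 6.65
position: [0.4833, 0.1777, 0.244]
tool_rot: [[-0.937, 0.349, 0.007], [0.349, 0.937, 0.001], [-0.006, 0.003, -1.0]]
ft_force: [0.6, 0.5, 0.0]
grip_width: -0.0003
gripper_force: 0.0
time_s: 7.32
position: [0.4821, 0.1774, 0.24]
tool_rot: [[-0.937, 0.349, -0.0], [0.349, 0.937, -0.0], [0.0, -0.0, -1.0]]
ft_force: [0.7, -0.9, -0.1]
grip_width: 0.0002
gripper_force: 0.0
[0.48213044 0.1774446  0.24000042] [ 0.70882267 -0.93611106 -0.14141835]
[([131.2, 133.3], 27), ([252.7, 166.0], 66), ([231.8, 169.6], 66), ([209.8, 173.3], 69), ([264.8, 174.8], 61), ([242.8, 179.2], 65), ([219.8, 183.6], 70)]
0 [242.9 179. ]
0.004 [243.  177.1]
0.008 [243.  175.2]
0.0158 [243.1 171.4]
tip [244.54915041 114.54239815]
```

View pics/c4.png

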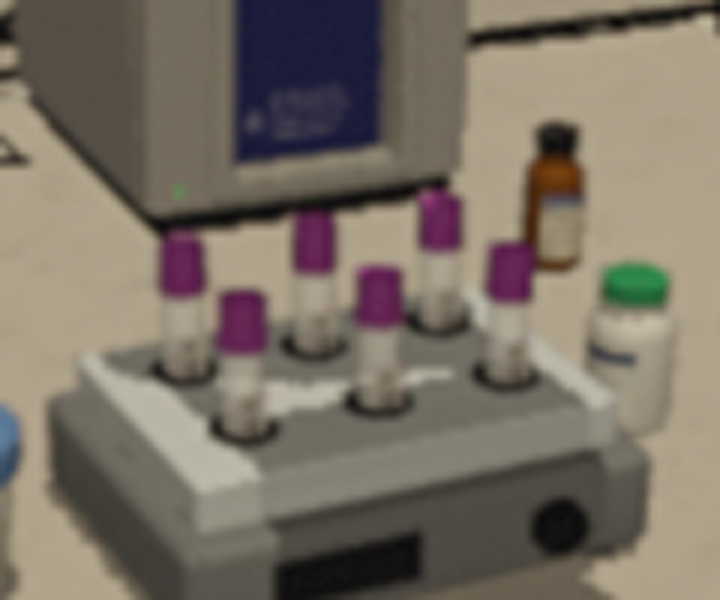

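The tube now sits level with its neighbours: its cap is at 242.8,179.2, against 179.0 expected at home. The other caps have not moved and the gripper is clear.

```bash
python3 -c "
from rig import env
print(env.close_job())"
```

```text
the job is handed in; nothing more can be done
None
```

The proud tube (robot-side row, middle place) is pressed fully home and level with its neighbours, the other five tubes have not moved in the side picture, and the arm is withdrawn clear; the job is handed in at about 7.4 s of the 32 s allowed.

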